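Clamp a sample carrier in the bench press

ROBOT

A 6-joint arm with a two-finger parallel gripper is mounted at the origin on the work surface. World frame = base frame: x ahead of the robot, y to its left, z up, the work surface at z = 0. Lengths are in m, angles in degrees, forces in N, time in s.
With the tool pointing down it reaches from about 0.35 to 0.875 m from the base axis. Payload 4.2 kg.
Tool frame: the origin (TCP) lies on the centre line of the jaws, within the pads' length; the fingertips stand 19 mm ahead of it and the grasp point (between the pads) is the TCP; x points along the fingers, y is the direction in which the jaws open and shut, and the axes are right-handed (so a half turn about x gives the same grasp; the last joint's range is limited). The gripper opens to 87 mm and grips with 3 to 60 N. Pads are 19 mm wide; open, the fingers measure 117 mm over their backs; the gripper's body (75 mm by 190 mm) begins 51 mm behind the grasp point.
Start: joints at [-52.334, 22.042, 0.453, 0, -68.411, -14.817], TCP at [0.243, -0.576, 0.207] pointing down, gripper open.
Joint ranges: [-179.83, 179.83], [-69.29, 118.12], [-61.27, 80.66], [-181.25, 117.63], [-171.15, -9.14], [-177.46, 177.46]. Speed limits (degrees/s): [159.86, 159.86, 180, 180, 180, 180].

INTERFACE

Orientations are given as a 3x3 rotation matrix whose columns are the frame's x, y, z axes.
In Python, from station import r, viewer, job, spotter gives the robot as it stands.
- The arm moves only by the tool play_rows, never from a script. Its argument "commands" is a list of rows, each an object of numbers: "fingers": the gripper command: -1 is fully open, 1 is shut, values between are in proportion; "tx", "ty", "tz": the shift along the tool's x, y, z normalised to -1 to 1, where 1 is 750 mm; "ax", "ay", "az": the turn, a rotation vector about the tool's x, y, z normalised to -1 to 1, where 1 is pi rad. In form: [{"fingers": .., "tx": .., "ty": .., "tz": .., "ax": .., "ay": .., "az": ..}, ...]. A call has 1 to 5 rows; each row is the pose to reach, as a shift and turn from the pose commanded when the call began, along the tool's axes at that moment, turning the shorter way round; what a row does not reach only later rows make up. A row lasts 1/12 s, in which the tool goes at most 41.7 mm and 7.16 degrees, less where a joint would pass 70% of its speed; a pose out of reach is approached as far as the arm can. A call with a number of a shift or a turn outside -1 to 1 is refused whole. A call with a gripper value outside its range is refused whole. The fingers move at their own pace and stop on an object; the grip force is fixed at half the most. Time passes only in rows, so rows that repeat a pose let the fingers close. It gives the time, the measured TCP pose, the force and the opening at its end, in the units of the state.
- r.sense(): the state, without advancing time (a new reading comes with each control period).
- viewer.capture(name): name is "scene" or "top" or "wrist"; returns a dict with "image" (384x512x3 uint8, red, green, blue), "fx", "fy", "cx", "cy" (pixels), "R" (3x3) and "t" (3): a world point X has camera coordinates R X + t; the wrist camera has in their place "mount" (4x4, takes a point from camera to tool coordinates, whose origin is the TCP and whose axes are the tool frame's). Camera axes: x right, y down, z forward; pixel columns grow to the right and rows downward; lengths in m; the calibration is good to about 2 mm. A picture is of the moment at which its call begins: read the wrist's pose just before it. There is no depth.
- job.finish_job(): hands the job in, once; it reports no verdict.
Trained networks look in a picture, given as the dict that the camera call returned (one of the last four; its "shot" number tells which), for a name from the list of things; names that differ only in an ending like _2 or _b are one class to them, and where a whole thing is asked for, a point or a joint stands for the part that bears it (a point fixed in the world has none). Each returns a list of dicts, best first, with "score" (0 to 1); they miss things now and then, are a little off and sometimes report something else, mostly with a low value. They report only what shows in the picture. A call takes as long as a camera call. They do not tell look-alikes from the thing itself.
- spotter.find_in(name, picture): "uv" ([column, row] in pixels, amid what is visible of it).
- spotter.silhouettes(name, picture): "region" (384x512 bool, what is visible of it) and "uv" ([column, row] in pixels, amid what is visible of it).
The state is a dict: "time_s": time; "joints": joint angles; "joint_velocities": joint speeds; "effort": joint torques, N m; "tcp_pos": TCP position; "ee_rot": TCP orientation; "wrist_force": force on the tool from outside, world axes, zero at the start; "moment": the same for the moment, N m; "gripper_width": opening from 0.0 (shut) to 1.0 (fully open).
Only numpy, scipy, OpenCV 4.12 (cv2) and the standard library are available. Lean on these libraries where they do the work, as an engineer would, in place of code of your own. Each camera call takes 0.05 s, during which the arm holds its last target. There are 200 camera calls.

TASK

Slide the steel sample carrier fully home against the stop of the bench press, then turn the black knob clockwise until its foot bites on the carrier and the turning resistance rises sharply, and from there add one eighth of a turn (45 degrees) without overtightening it. Let go, leaving the carrier clamped, and leave the beaker, bottle, jar and dishes round the press where they are.

Things in the scene. Friction and masses are not known exactly. Their poses are not given: they have to be found in the camera images.
- press: White bench press, fixed: bed 290 x 160 mm, 40 mm high (x -180 to +110, y -80 to +80 mm), with a C-arm 50 mm wide, 78 to 98 mm above the work surface, x -30 to +105 mm, its column at the far (+x) end. Origin on the work surface straight below the knob's axis; z up. On the bed a slideway along x: two rails 10 mm high, 63 mm apart, closed at x = +30 mm by a stop bar 10 mm high.
- tab_home (a point): Fixed point of the press: where the centre of the carrier's tab is when the carrier is home, its far end against the stop bar. 100 mm from the knob's axis along the press's -x, 74.5 mm above the work surface; axes as the press. The carrier slides home along the press's +x (away from the robot).
- knob: Black knob on the press arm, axis vertical: disc 44 mm across, 8 mm thick, and on it an upright bar 42 mm long (knob x), 14 mm thick (knob y), from 8 to 48 mm above the origin. Origin on the axis under the disc, 104 mm above the work surface. Starts at its open end stop, bar along the press's x. Clockwise from above (yaw decreasing) tightens; it stays at this height and holds its turn when let go.
- knob_bar (a point): Centre to grip the knob's bar (across its 14 mm), 32 mm above the knob's origin, on the axis; axes as the knob. The bar is rubber-cored: it twists 0.25 rad per N m and springs back when let go. Torque: about 0.05 N m running free, at the bite 0.2 within 0.15 rad, then some 0.35 after 45 degrees. The bite comes 0.8 to 1.9 rad from the start, each time differently: the foot's gap is not reported.
- screw_axis (a point): Point on the knob's axis under the press arm, 78 mm above the work surface. Below it hangs the sprung foot, 48 mm across, at the start 3 to 7 mm above the carrier's top (52 mm up); the knob lowers it 4 mm per radian. It presses on the carrier with about 10 N at the bite and some 13 N more per radian after it: 20 N after 45 degrees. It turns with the knob and rubs on the carrier.
- carrier: Steel sample carrier, loose, about 0.3 kg: a slab 140 x 60 x 12 mm lying in the slideway (1.5 mm play each side), long side along x, with an upright tab near its -x end (the robot's side). Origin at the centre of the slab's underside, 40 mm above the work surface. Starts pulled 25 to 50 mm out of home.
- carrier_tab (a point): Centre of the carrier's tab, an upright steel plate 20 mm long (carrier x, flush with the slab's -x end), 12 mm thick (carrier y) and 45 mm high that stands on the slab, 60 mm from the slab's centre towards -x. The point lies 34.5 mm above the slab's underside; the tab's top is 22.5 mm above it, the slab's top 22.5 mm below it.
- beaker: Bystander: glass beaker 72 mm across, 90 mm high; origin at its underside.
- reagent: Bystander: white bottle with a red cap, 76 mm across, 150 mm high; origin at its underside.
- jar: Bystander: small amber jar 52 mm across, 60 mm high; origin at its underside.
- dishes: Bystander: pair of clear dishes 90 mm across, 27 mm high; origin at its underside.
Things that resemble listed ones, but are neither listed nor needed, are in the scene too. What is shaped like the carrier but green or orange is not meant.

How it is judged:
By the outcome, as a careful person would: the job done as asked, in the order asked, and still so for the second after the job is handed in, with the robot touching nothing.
It also fails if it takes over 72 s, if anything falls off the work surface, if the arm or the gripper's body presses on something with over 40 N, if the wrist force passes 120 N, or if a joint passes its speed limit or range.

## Working session

There is one attempt and no reset: what is moved stays moved. The work goes in short steps, Python scripts to look and compute and a tool call to move; the robot and the scene stay as the last step left them, time stands still between calls to the robot, and variables do not carry over. Pictures are saved under pics/ and viewed, about 8 in all and at most 12, crops included, and the job is handed in when it is done.

Besides the shell and the picture viewer there is one more tool, called after ">>>" as a command line: name --argument value ..., lists and objects as JSON in quotes. play_rows: Moves the arm, as the interface text tells. Its arguments: {"type":"object","properties":{"commands":{"type":"array"}},"required":["commands"]}

```bash
mkdir -p pics; ls
cat > h.py <<'E'
import numpy as np, cv2
from station import r, viewer, job, spotter
def save(p,n,crop=None,s=1):
    im=cv2.cvtColor(p["image"],cv2.COLOR_RGB2BGR)
    if crop: a,b,c,d=crop; im=im[b:d,a:c]
    cv2.imwrite("pics/"+n,cv2.resize(im,None,fx=s,fy=s,interpolation=cv2.INTER_CUBIC))
def cam(p,st=None):
    if "mount" in p:
        M=np.array(p["mount"]);Rw=np.array(st["ee_rot"]);tw=np.array(st["tcp_pos"])
        Rc=Rw@M[:3,:3];c=Rw@M[:3,3]+tw; return Rc.T,-Rc.T@c
    return np.array(p["R"]),np.array(p["t"])
def ray(p,uv,z,st=None):
    R,t=cam(p,st);d=R.T@np.array([(uv[0]-p["cx"])/p["fx"],(uv[1]-p["cy"])/p["fy"],1]);c=-R.T@t
    return c+d*(z-c[2])/d[2]
def proj(p,X,st=None):
    R,t=cam(p,st);q=R@np.array(X)+t;return np.array([p["fx"]*q[0]/q[2]+p["cx"],p["fy"]*q[1]/q[2]+p["cy"]])
E
python3 - <<'E'
from h import *
np.set_printoptions(precision=4,suppress=True)
out=[]
for n in("scene","top"):
    p=viewer.capture(n);out.append(cv2.cvtColor(p["image"],cv2.COLOR_RGB2BGR))
    cv2.imwrite("pics/%s0.png"%n,out[-1])
    for o,z in(("carrier",.05),("carrier_tab",.0975),("knob",.13),("press",.06),("beaker",.05),("reagent",.08),("jar",.03),("dishes",.015)):
        for f in spotter.find_in(o,p)[:3]: print(n,o,round(f["score"],2),np.round(f["uv"]),ray(p,f["uv"],z))
s=r.sense();print(s["tcp_pos"],s["ee_rot"],s["time_s"])
E
```

```text
pics
scene carrier 0.87 [239. 181.] [ 0.391  -0.1026  0.05  ]
scene carrier 0.82 [181. 178.] [ 0.4025 -0.2823  0.05  ]
scene carrier 0.79 [108. 228.] [ 0.6794 -0.3939  0.05  ]
scene carrier_tab 0.94 [248. 210.] [ 0.6042 -0.0429  0.0975]
scene carrier_tab 0.79 [177. 176.] [ 0.4724 -0.2701  0.0975]
scene carrier_tab 0.64 [107. 227.] [ 0.7348 -0.3633  0.0975]
scene knob 0.65 [233. 213.] [ 0.6693 -0.0681  0.13  ]
scene press 0.97 [235. 243.] [ 0.6958 -0.059   0.06  ]
scene press 0.45 [305. 214.] [0.5465 0.1045 0.06  ]
scene beaker 0.73 [314. 236.] [0.6234 0.1329 0.05  ]
scene reagent 0.78 [176. 213.] [ 0.6263 -0.2266  0.08  ]
scene jar 0.8 [193. 199.] [ 0.4841 -0.2228  0.03  ]
scene dishes 0.74 [303. 213.] [0.4775 0.0999 0.015 ]
scene dishes 0.27 [192. 201.] [ 0.4744 -0.2301  0.015 ]
top carrier 0.86 [330. 134.] [ 0.7476 -0.272   0.05  ]
top carrier 0.85 [258. 196.] [ 0.5478 -0.0471  0.05  ]
top carrier 0.77 [341. 258.] [ 0.3629 -0.3035  0.05  ]
top carrier_tab 0.97 [336. 259.] [ 0.3601 -0.2771  0.0975]
top carrier_tab 0.9 [372. 175.] [ 0.6114 -0.3881  0.0975]
top carrier_tab 0.85 [263. 193.] [ 0.5527 -0.0605  0.0975]
top knob 0.67 [268. 158.] [ 0.6501 -0.0736  0.13  ]
top press 0.73 [264. 168.] [ 0.6352 -0.066   0.06  ]
top beaker 0.68 [265. 166.] [ 0.6434 -0.0681  0.05  ]
top beaker 0.6 [196. 166.] [0.6374 0.1484 0.05  ]
top reagent 0.68 [322. 179.] [ 0.5996 -0.2428  0.08  ]
top jar 0.79 [314. 214.] [ 0.4966 -0.2237  0.03  ]
top jar 0.37 [260. 191.] [ 0.5646 -0.0554  0.03  ]
top dishes 0.78 [205. 214.] [0.4923 0.1175 0.015 ]
[ 0.2427 -0.5759  0.2071] [[ 0.     -0.3883  0.9215]
 [-0.      0.9215  0.3883]
 [-1.     -0.      0.    ]] 0.9
```

Run:
```python
import cv2,numpy as np
a=cv2.imread("pics/top0.png")[90:290,150:410];b=cv2.imread("pics/scene0.png")[140:300,80:350]
a=cv2.resize(a,(780,600),interpolation=cv2.INTER_CUBIC);cv2.imwrite("pics/a.png",a)
cv2.imwrite("pics/b.png",cv2.resize(b,(800,474),interpolation=cv2.INTER_CUBIC))
```

```text
(no output)
```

View pics/a.png

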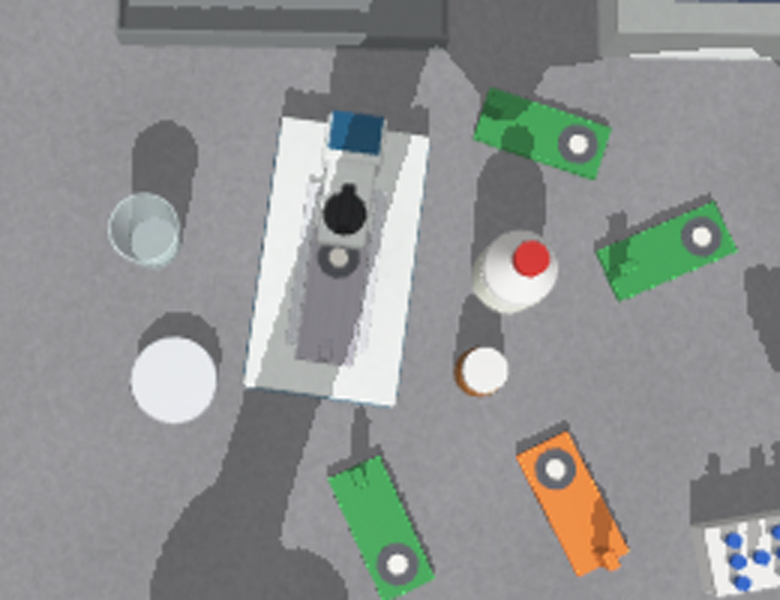

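View pics/b.png

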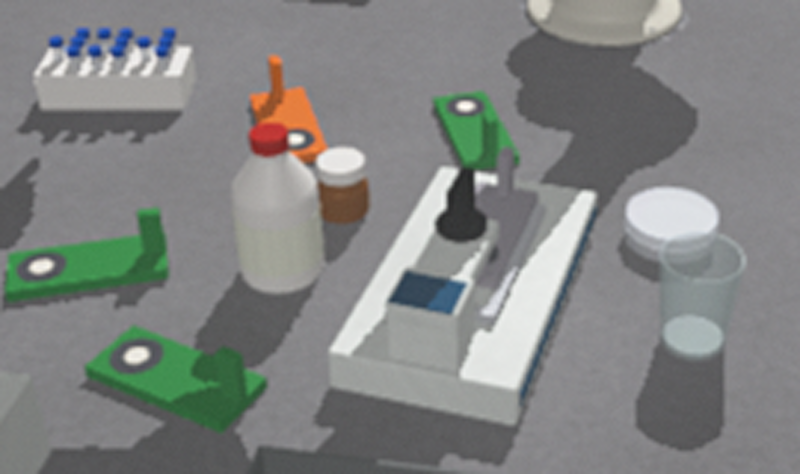

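Top crop: the white press has its bed corners at about (245,387), (397,405), (429,137) and (281,117), with the knob at (345,212). The carrier candidates, in full-picture pixels, are:
- Grey one in the slideway, about (258,196).
- Green ones at about (330,134), (372,175) and (275,265).
- Orange one at about (341,258).

Only the grey steel one lies in the press's slideway, and both enlarged crops confirm it.

Run:
```python
from h import *
np.set_printoptions(precision=4,suppress=True)
p=viewer.capture("top")
P=np.array([[-.18,.08],[-.18,-.08],[.11,-.08],[.11,.08]])
W=np.array([ray(p,(150+x/3,90+y/3),.04)[:2] for x,y in((245,387),(397,405),(429,137),(281,117))])
print(W)
Pc,Wc=P-P.mean(0),W-W.mean(0)
yaw=np.arctan2((Pc[:,0]*Wc[:,1]-Pc[:,1]*Wc[:,0]).sum(),(Pc*Wc).sum())
R=np.array([[np.cos(yaw),-np.sin(yaw)],[np.sin(yaw),np.cos(yaw)]])
o=W.mean(0)-R@P.mean(0);print("yaw",np.degrees(yaw),"o",o,"res",W-(P@R.T+o))
print("knob top", ray(p,(150+345/3,90+212/3),.112))
s=r.sense();Rt=np.array(s["ee_rot"]);tp=np.array(s["tcp_pos"])
tgt=np.array([*(o+R@[-.13,0]),.26]);print("tgt",tgt,"shift/750",Rt.T@(tgt-tp)/.75)
ya=np.degrees(np.arctan2(Rt[1,1],Rt[0,1]));print("tool y ang",ya,"cw turn to -press y",(ya-(np.degrees(yaw)-90)+180)%360-180)
```

```text
[[ 0.4757  0.0328]
 [ 0.4593 -0.1245]
 [ 0.7435 -0.157 ]
 [ 0.7626  0.0006]]
yaw -6.449383016998326 o [ 0.6451 -0.066 ] res [[ 0.0005 -0.001 ]
 [ 0.0021  0.0007]
 [-0.0019  0.0008]
 [-0.0008 -0.0006]]
knob top [ 0.6468 -0.0661  0.112 ]
tgt [ 0.5159 -0.0514  0.26  ] shift/750 [-0.0706  0.5031  0.6072]
tool y ang 112.85075411924066 cw turn to -press y -150.69986286376104
```

>>> play_rows --commands '[{"fingers": -1, "tx": -0.0235, "ty": 0.1677, "tz": 0.2024, "ax": 0, "ay": 0, "az": 0}, {"fingers": -1, "tx": -0.0235, "ty": 0.1677, "tz": 0.2024, "ax": 0, "ay": 0, "az": 0}, {"fingers": -1, "tx": -0.0235, "ty": 0.1677, "tz": 0.2024, "ax": 0, "ay": 0, "az": 0}, {"fingers": -1, "tx": -0.0235, "ty": 0.1677, "tz": 0.2024, "ax": 0, "ay": 0, "az": 0}, {"fingers": -1, "tx": -0.0235, "ty": 0.1677, "tz": 0.2024, "ax": 0, "ay": 0, "az": 0}]'

```text
time_s: 1.37
tcp_pos: [0.3345, -0.3988, 0.2252]
ee_rot: [[0.001, -0.389, 0.921], [-0.0, 0.921, 0.389], [-1.0, -0.0, 0.001]]
wrist_force: [0.6, -0.4, 0.2]
gripper_width: 1.005
```

>>> play_rows --commands '[{"fingers": -1, "tx": -0.0235, "ty": 0.1677, "tz": 0.2024, "ax": 0, "ay": 0, "az": 0}, {"fingers": -1, "tx": -0.0235, "ty": 0.1677, "tz": 0.2024, "ax": 0, "ay": 0, "az": 0}, {"fingers": -1, "tx": -0.0235, "ty": 0.1677, "tz": 0.2024, "ax": 0, "ay": 0, "az": 0}, {"fingers": -1, "tx": -0.0235, "ty": 0.1677, "tz": 0.2024, "ax": 0, "ay": 0, "az": 0}, {"fingers": -1, "tx": -0.0235, "ty": 0.1677, "tz": 0.2024, "ax": 0, "ay": 0, "az": 0}]'

```text
time_s: 1.78
tcp_pos: [0.4258, -0.2238, 0.2431]
ee_rot: [[0.002, -0.39, 0.921], [-0.0, 0.921, 0.39], [-1.0, -0.001, 0.001]]
wrist_force: [1.4, -0.1, -0.7]
gripper_width: 1.001
```

>>> play_rows --commands '[{"fingers": -1, "tx": -0.0235, "ty": 0.1677, "tz": 0.2024, "ax": 0, "ay": 0, "az": 0}, {"fingers": -1, "tx": -0.0235, "ty": 0.1677, "tz": 0.2024, "ax": 0, "ay": 0, "az": 0}, {"fingers": -1, "tx": -0.0235, "ty": 0.1677, "tz": 0.2024, "ax": 0, "ay": 0, "az": 0}, {"fingers": -1, "tx": -0.0235, "ty": 0.1677, "tz": 0.2024, "ax": 0, "ay": 0, "az": 0}, {"fingers": -1, "tx": -0.0235, "ty": 0.1677, "tz": 0.2024, "ax": 0, "ay": 0, "az": 0}]'

```text
time_s: 2.2
tcp_pos: [0.517, -0.0486, 0.2606]
ee_rot: [[0.002, -0.39, 0.921], [0.0, 0.921, 0.39], [-1.0, -0.0, 0.001]]
wrist_force: [1.4, -0.6, 0.5]
gripper_width: 1.0
```

>>> play_rows --commands '[{"fingers": -1, "tx": 0, "ty": 0, "tz": 0, "ax": -0.19, "ay": 0, "az": 0}, {"fingers": -1, "tx": 0, "ty": 0, "tz": 0, "ax": -0.19, "ay": 0, "az": 0}, {"fingers": -1, "tx": 0, "ty": 0, "tz": 0, "ax": -0.19, "ay": 0, "az": 0}, {"fingers": -1, "tx": 0, "ty": 0, "tz": 0, "ax": -0.19, "ay": 0, "az": 0}, {"fingers": -1, "tx": 0, "ty": 0, "tz": 0, "ax": -0.19, "ay": 0, "az": 0}]'

```text
time_s: 2.62
tcp_pos: [0.5159, -0.0512, 0.26]
ee_rot: [[0.0, -0.842, 0.539], [0.0, 0.539, 0.842], [-1.0, -0.0, 0.0]]
wrist_force: [0.6, -0.1, 1.0]
gripper_width: 0.999
```

>>> play_rows --commands '[{"fingers": -1, "tx": 0, "ty": 0, "tz": 0, "ax": -0.19, "ay": 0, "az": 0}, {"fingers": -1, "tx": 0, "ty": 0, "tz": 0, "ax": -0.19, "ay": 0, "az": 0}, {"fingers": -1, "tx": 0, "ty": 0, "tz": 0, "ax": -0.19, "ay": 0, "az": 0}, {"fingers": -1, "tx": 0, "ty": 0, "tz": 0, "ax": -0.19, "ay": 0, "az": 0}, {"fingers": -1, "tx": 0, "ty": 0, "tz": 0, "ax": -0.19, "ay": 0, "az": 0}]'

```text
time_s: 3.03
tcp_pos: [0.5158, -0.0514, 0.26]
ee_rot: [[0.0, -1.0, -0.028], [0.0, -0.028, 1.0], [-1.0, -0.0, 0.0]]
wrist_force: [-0.8, 0.0, -0.1]
gripper_width: 0.999
```

>>> play_rows --commands '[{"fingers": -1, "tx": 0, "ty": 0, "tz": 0, "ax": -0.19, "ay": 0, "az": 0}, {"fingers": -1, "tx": 0, "ty": 0, "tz": 0, "ax": -0.19, "ay": 0, "az": 0}, {"fingers": -1, "tx": 0, "ty": 0, "tz": 0, "ax": -0.19, "ay": 0, "az": 0}, {"fingers": -1, "tx": 0, "ty": 0, "tz": 0, "ax": -0.19, "ay": 0, "az": 0}, {"fingers": -1, "tx": 0, "ty": 0, "tz": 0, "ax": -0.19, "ay": 0, "az": 0}]'

```text
time_s: 3.45
tcp_pos: [0.5158, -0.0514, 0.26]
ee_rot: [[0.0, -0.811, -0.585], [0.0, -0.585, 0.811], [-1.0, -0.0, -0.0]]
wrist_force: [-0.7, -0.0, -0.1]
gripper_width: 0.999
```

>>> play_rows --commands '[{"fingers": -1, "tx": 0, "ty": 0, "tz": 0, "ax": -0.19, "ay": 0, "az": 0}, {"fingers": -1, "tx": 0, "ty": 0, "tz": 0, "ax": -0.19, "ay": 0, "az": 0}, {"fingers": -1, "tx": 0, "ty": 0, "tz": 0, "ax": -0.19, "ay": 0, "az": 0}, {"fingers": -1, "tx": 0, "ty": 0, "tz": 0, "ax": -0.19, "ay": 0, "az": 0}, {"fingers": -1, "tx": 0, "ty": 0, "tz": 0, "ax": -0.19, "ay": 0, "az": 0}]'

```text
time_s: 3.87
tcp_pos: [0.5158, -0.0514, 0.26]
ee_rot: [[0.0, -0.342, -0.94], [0.0, -0.94, 0.342], [-1.0, -0.0, -0.0]]
wrist_force: [0.3, 0.4, 0.1]
gripper_width: 0.999
```

>>> play_rows --commands '[{"fingers": -1, "tx": 0, "ty": 0, "tz": 0, "ax": -0.0756, "ay": 0, "az": 0}, {"fingers": -1, "tx": 0, "ty": 0, "tz": 0, "ax": -0.0756, "ay": 0, "az": 0}, {"fingers": -1, "tx": 0, "ty": 0, "tz": 0, "ax": -0.0756, "ay": 0, "az": 0}]'

```text
time_s: 4.12
tcp_pos: [0.5158, -0.0513, 0.26]
ee_rot: [[0.0, -0.116, -0.993], [0.0, -0.993, 0.116], [-1.0, -0.0, -0.0]]
wrist_force: [-0.5, -0.7, 0.1]
gripper_width: 1.0
```

Run:
```python
from h import *
np.set_printoptions(precision=4,suppress=True)
s=r.sense();p=viewer.capture("wrist");save(p,"w1.png",s=1.5)
print(s["joints"],s["tcp_pos"],s["moment"])
for o,z in(("carrier",.052),("carrier_tab",.0975),("knob",.152),("press",.06)):
    for f in spotter.find_in(o,p)[:3]: print(o,round(f["score"],2),np.round(f["uv"]),ray(p,f["uv"],z,s))
y=np.radians(-6.45);R=np.array([[np.cos(y),-np.sin(y)],[np.sin(y),np.cos(y)]]);o=[.6451,-.066]
for q in((0,0,.152),(-.18,.08,.04),(-.18,-.08,.04),(.03,-.0315,.05)): print(q,proj(p,[*(o+R@q[:2]),q[2]],s))
```

```text
[ 12.2691   9.5461  -9.2165  -0.002  -71.222   71.0977] [ 0.5158 -0.0513  0.26  ] [-0.0166  0.1692 -0.0436]
carrier 0.96 [438. 210.] [ 0.4288 -0.267   0.052 ]
carrier 0.88 [256. 117.] [ 0.5662 -0.0574  0.052 ]
carrier 0.78 [313. 285.] [ 0.3433 -0.1073  0.052 ]
carrier_tab 0.87 [313. 286.] [ 0.3706 -0.1009  0.0975]
carrier_tab 0.78 [443. 208.] [ 0.449  -0.2481  0.0975]
carrier_tab 0.62 [506.  45.] [ 0.6077 -0.3042  0.0975]
knob 0.64 [257.  25.] [ 0.6418 -0.0678  0.152 ]
knob 0.28 [258.  63.] [ 0.6135 -0.065   0.152 ]
press 0.8 [255.  64.] [ 0.6224 -0.0635  0.06  ]
(0, 0, 0.152) [254.5038  21.0114]
(-0.18, 0.08, 0.04) [192.2632 198.3093]
(-0.18, -0.08, 0.04) [319.4887 197.8464]
(0.03, -0.0315, 0.05) [284.5277  11.9727]
```

View pics/w1.png

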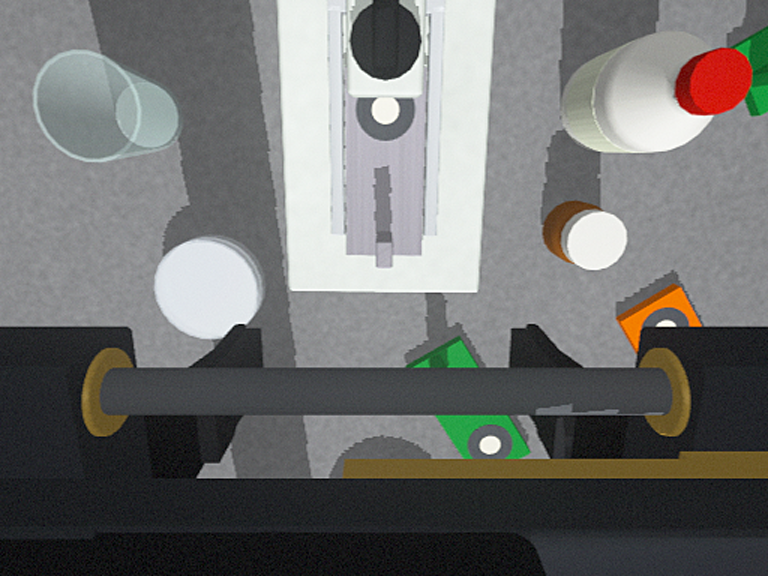

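Wrist view (1.5x): the steel carrier is in the slideway, its tab's top face around (384,253) and the slab's near edge at row 257. The bed's near corners are at (290,291) and (478,291), and the knob is at (385,40).

Run:
```python
from h import *
np.set_printoptions(precision=4,suppress=True)
s=r.sense();p=viewer.capture("wrist")
y=np.radians(-6.45);R=np.array([[np.cos(y),-np.sin(y)],[np.sin(y),np.cos(y)]]);o=np.array([.6451,-.066])
g=lambda u,v,z:ray(p,(u/1.5,v/1.5),z,s)
for n,u,v,z in(("tabtop",384,253,.097),("slabL",346,256,.052),("slabR",422,256,.052),("bedL",290,291,.04),("bedR",478,291,.04),("knobdisc c",385,41,.112)):
    w=g(u,v,z);print(n,w,"press",R.T@(w[:2]-o))
save(p,"w2.png",(180,0,330,200),3.9)
```

```text
tabtop [ 0.5154 -0.0519  0.097 ] press [-0.1304 -0.0006]
slabL [ 0.5073 -0.0204  0.052 ] press [-0.142   0.0298]
slabR [ 0.5001 -0.0804  0.052 ] press [-0.1424 -0.0306]
bedL [0.4809 0.0315 0.04  ] press [-0.1741  0.0784]
bedR [ 0.4621 -0.1245  0.04  ] press [-0.1752 -0.0786]
knobdisc c [ 0.6479 -0.0686  0.112 ] press [ 0.0031 -0.0023]
```

View pics/w2.png

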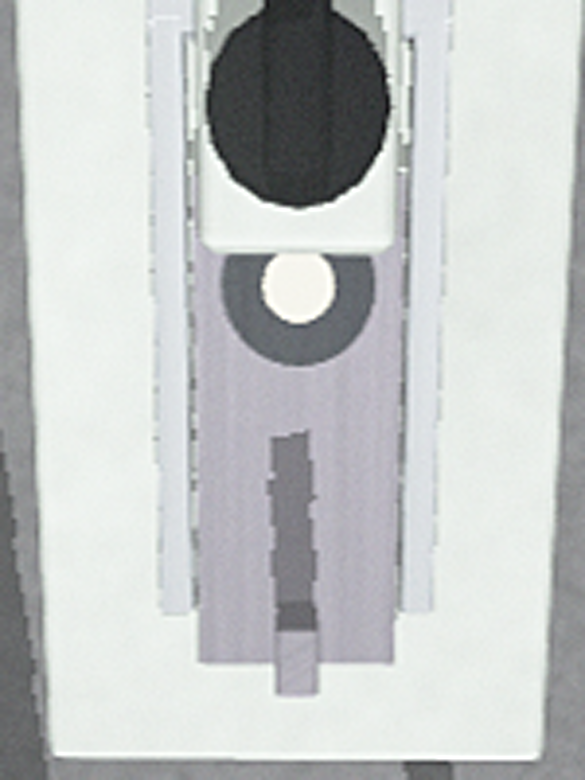

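>>> play_rows --commands '[{"fingers": -1, "tx": 0.05, "ty": 0, "tz": 0.0025, "ax": 0, "ay": 0, "az": 0}, {"fingers": -1, "tx": 0.1, "ty": 0, "tz": 0.0025, "ax": 0, "ay": 0, "az": 0}, {"fingers": -1, "tx": 0.15, "ty": 0, "tz": 0.0025, "ax": 0, "ay": 0, "az": 0}, {"fingers": -1, "tx": 0.2, "ty": 0, "tz": 0.0025, "ax": 0, "ay": 0, "az": 0}, {"fingers": -1, "tx": 0.24, "ty": 0, "tz": 0.0025, "ax": 0, "ay": 0, "az": 0}]'

```text
time_s: 4.83
tcp_pos: [0.5128, -0.0513, 0.0776]
ee_rot: [[-0.002, -0.119, -0.993], [-0.0, -0.993, 0.119], [-1.0, 0.0, 0.002]]
wrist_force: [-0.1, 0.3, 0.4]
gripper_width: 0.998
```

>>> play_rows --commands '[{"fingers": 1, "tx": 0, "ty": 0, "tz": 0, "ax": 0, "ay": 0, "az": 0}, {"fingers": 1, "tx": 0, "ty": 0, "tz": 0, "ax": 0, "ay": 0, "az": 0}, {"fingers": 1, "tx": 0, "ty": 0, "tz": 0, "ax": 0, "ay": 0, "az": 0}, {"fingers": 1, "tx": 0, "ty": 0, "tz": 0, "ax": 0, "ay": 0, "az": 0}, {"fingers": 1, "tx": 0, "ty": 0, "tz": 0, "ax": 0, "ay": 0, "az": 0}]'

```text
time_s: 5.25
tcp_pos: [0.5156, -0.0509, 0.0822]
ee_rot: [[0.005, -0.117, -0.993], [0.001, -0.993, 0.117], [-1.0, -0.001, -0.005]]
wrist_force: [0.8, 0.7, -0.5]
gripper_width: 0.708
```

>>> play_rows --commands '[{"fingers": 1, "tx": 0, "ty": 0, "tz": 0, "ax": 0, "ay": 0, "az": 0}, {"fingers": 1, "tx": 0, "ty": 0, "tz": 0, "ax": 0, "ay": 0, "az": 0}, {"fingers": 1, "tx": 0, "ty": 0, "tz": 0, "ax": 0, "ay": 0, "az": 0}, {"fingers": 1, "tx": 0, "ty": 0, "tz": 0, "ax": 0, "ay": 0, "az": 0}, {"fingers": 1, "tx": 0, "ty": 0, "tz": 0, "ax": 0, "ay": 0, "az": 0}]'

```text
time_s: 5.67
tcp_pos: [0.514, -0.0511, 0.0801]
ee_rot: [[0.0, -0.117, -0.993], [0.0, -0.993, 0.117], [-1.0, -0.0, -0.0]]
wrist_force: [-0.4, -0.2, 0.2]
gripper_width: 0.323
```

```bash
python3 -c "
from h import *
np.set_printoptions(precision=4,suppress=True)
s=r.sense();p=viewer.capture('wrist');print(p['mount']);print(s['moment'],s['tcp_pos'],s['joints'])"
```

```text
[[-0.0007 -0.2558  0.9667 -0.1777]
 [ 1.     -0.0006  0.0006  0.0013]
 [ 0.0004  0.9667  0.2558 -0.0704]
 [ 0.      0.      0.      1.    ]]
[-0.0771  0.1626 -0.0204] [ 0.514  -0.0511  0.0801] [ 12.3391  19.284  -24.4874   0.0023 -46.2186  70.9188]
```

>>> play_rows --commands '[{"fingers": 1, "tx": 0, "ty": 0, "tz": 0, "ax": 0, "ay": 0, "az": 0}, {"fingers": 1, "tx": 0, "ty": 0, "tz": 0, "ax": 0, "ay": 0, "az": 0}, {"fingers": 1, "tx": 0, "ty": 0, "tz": 0, "ax": 0, "ay": 0, "az": 0}, {"fingers": 1, "tx": 0, "ty": 0, "tz": 0, "ax": 0, "ay": 0, "az": 0}, {"fingers": 1, "tx": 0, "ty": 0, "tz": 0, "ax": 0, "ay": 0, "az": 0}]'

```text
time_s: 6.13
tcp_pos: [0.514, -0.0511, 0.0799]
ee_rot: [[-0.0, -0.117, -0.993], [0.0, -0.993, 0.117], [-1.0, 0.0, 0.0]]
wrist_force: [-0.3, 0.6, 0.6]
gripper_width: 0.121
```

>>> play_rows --commands '[{"fingers": 1, "tx": 0, "ty": 0, "tz": -0.007, "ax": 0, "ay": 0, "az": 0}, {"fingers": 1, "tx": 0, "ty": 0, "tz": -0.014, "ax": 0, "ay": 0, "az": 0}, {"fingers": 1, "tx": 0, "ty": 0, "tz": -0.02, "ax": 0, "ay": 0, "az": 0}, {"fingers": 1, "tx": 0, "ty": 0, "tz": -0.026, "ax": 0, "ay": 0, "az": 0}, {"fingers": 1, "tx": 0, "ty": 0, "tz": -0.026, "ax": 0, "ay": 0, "az": 0}]'

```text
time_s: 6.55
tcp_pos: [0.5345, -0.0536, 0.0798]
ee_rot: [[0.001, -0.117, -0.993], [-0.0, -0.993, 0.117], [-1.0, 0.0, -0.001]]
wrist_force: [-1.1, 0.2, 0.3]
gripper_width: 0.12
```

>>> play_rows --commands '[{"fingers": 1, "tx": 0, "ty": 0, "tz": -0.003, "ax": 0, "ay": 0, "az": 0}, {"fingers": 1, "tx": 0, "ty": 0, "tz": -0.006, "ax": 0, "ay": 0, "az": 0}, {"fingers": 1, "tx": 0, "ty": 0, "tz": -0.009, "ax": 0, "ay": 0, "az": 0}, {"fingers": 1, "tx": 0, "ty": 0, "tz": -0.012, "ax": 0, "ay": 0, "az": 0}]'

```text
time_s: 6.88
tcp_pos: [0.5424, -0.0547, 0.0799]
ee_rot: [[-0.0, -0.117, -0.993], [-0.0, -0.993, 0.117], [-1.0, 0.0, 0.0]]
wrist_force: [-2.2, 1.1, 0.2]
gripper_width: 0.123
```

>>> play_rows --commands '[{"fingers": 1, "tx": 0, "ty": 0, "tz": -0.002, "ax": 0, "ay": 0, "az": 0}, {"fingers": 1, "tx": 0, "ty": 0, "tz": -0.004, "ax": 0, "ay": 0, "az": 0}]'

```text
time_s: 7.05
tcp_pos: [0.5454, -0.055, 0.0799]
ee_rot: [[-0.0, -0.117, -0.993], [-0.0, -0.993, 0.117], [-1.0, 0.0, 0.0]]
wrist_force: [-1.3, -0.2, 1.9]
gripper_width: 0.117
```

>>> play_rows --commands '[{"fingers": 1, "tx": 0, "ty": 0, "tz": -0.002, "ax": 0, "ay": 0, "az": 0}, {"fingers": 1, "tx": 0, "ty": 0, "tz": -0.002, "ax": 0, "ay": 0, "az": 0}]'

```text
time_s: 7.22
tcp_pos: [0.5474, -0.0551, 0.0799]
ee_rot: [[0.001, -0.117, -0.993], [-0.0, -0.993, 0.117], [-1.0, -0.0, -0.001]]
wrist_force: [-1.4, -0.4, 0.3]
gripper_width: 0.119
```

>>> play_rows --commands '[{"fingers": 1, "tx": 0, "ty": 0, "tz": -0.002, "ax": 0, "ay": 0, "az": 0}, {"fingers": 1, "tx": 0, "ty": 0, "tz": -0.002, "ax": 0, "ay": 0, "az": 0}]'

```text
time_s: 7.38
tcp_pos: [0.5486, -0.0553, 0.0799]
ee_rot: [[0.001, -0.117, -0.993], [-0.0, -0.993, 0.117], [-1.0, 0.0, -0.001]]
wrist_force: [-0.4, -0.7, -0.6]
gripper_width: 0.121
```

>>> play_rows --commands '[{"fingers": 1, "tx": 0, "ty": 0, "tz": -0.002, "ax": 0, "ay": 0, "az": 0}, {"fingers": 1, "tx": 0, "ty": 0, "tz": -0.002, "ax": 0, "ay": 0, "az": 0}]'

```text
time_s: 7.55
tcp_pos: [0.5491, -0.0554, 0.0799]
ee_rot: [[-0.002, -0.118, -0.993], [-0.0, -0.993, 0.118], [-1.0, 0.0, 0.002]]
wrist_force: [-4.0, 0.7, 3.1]
gripper_width: 0.119
```

>>> play_rows --commands '[{"fingers": 1, "tx": 0, "ty": 0, "tz": -0.002, "ax": 0, "ay": 0, "az": 0}, {"fingers": 1, "tx": 0, "ty": 0, "tz": -0.002, "ax": 0, "ay": 0, "az": 0}]'

```text
time_s: 7.72
tcp_pos: [0.5491, -0.0554, 0.0798]
ee_rot: [[-0.005, -0.118, -0.993], [0.0, -0.993, 0.118], [-1.0, 0.0, 0.005]]
wrist_force: [-7.4, 2.5, 5.4]
gripper_width: 0.123
```

>>> play_rows --commands '[{"fingers": 1, "tx": 0, "ty": 0, "tz": -0.0015, "ax": 0, "ay": 0, "az": 0}, {"fingers": 1, "tx": 0, "ty": 0, "tz": -0.0015, "ax": 0, "ay": 0, "az": 0}]'

```text
time_s: 7.88
tcp_pos: [0.5491, -0.0555, 0.0798]
ee_rot: [[-0.007, -0.118, -0.993], [0.0, -0.993, 0.118], [-1.0, 0.001, 0.007]]
wrist_force: [-8.0, 4.0, 7.7]
gripper_width: 0.122
```

>>> play_rows --commands '[{"fingers": 0, "tx": 0, "ty": 0, "tz": 0, "ax": 0, "ay": 0, "az": 0}, {"fingers": 0, "tx": 0, "ty": 0, "tz": 0, "ax": 0, "ay": 0, "az": 0}, {"fingers": 0, "tx": 0, "ty": 0, "tz": 0, "ax": 0, "ay": 0, "az": 0}, {"fingers": 0, "tx": 0, "ty": 0, "tz": 0, "ax": 0, "ay": 0, "az": 0}, {"fingers": 0, "tx": 0, "ty": 0, "tz": 0, "ax": 0, "ay": 0, "az": 0}]'

```text
time_s: 8.3
tcp_pos: [0.5531, -0.0557, 0.08]
ee_rot: [[0.001, -0.117, -0.993], [0.0, -0.993, 0.117], [-1.0, -0.0, -0.001]]
wrist_force: [0.1, -1.0, -0.3]
gripper_width: 0.411
```

>>> play_rows --commands '[{"fingers": 0, "tx": -0.04, "ty": 0, "tz": 0, "ax": 0, "ay": 0, "az": 0}, {"fingers": 0, "tx": -0.09, "ty": 0, "tz": 0, "ax": 0, "ay": 0, "az": 0}, {"fingers": 0, "tx": -0.14, "ty": 0, "tz": 0, "ax": 0, "ay": 0, "az": 0}, {"fingers": 0, "tx": -0.19, "ty": 0, "tz": 0, "ax": 0, "ay": 0, "az": 0}, {"fingers": 0, "tx": -0.19, "ty": 0, "tz": 0, "ax": 0, "ay": 0, "az": 0}]'

```text
time_s: 8.72
tcp_pos: [0.5575, -0.056, 0.2315]
ee_rot: [[0.018, -0.116, -0.993], [-0.0, -0.993, 0.116], [-1.0, -0.002, -0.018]]
wrist_force: [0.2, 0.8, 1.0]
gripper_width: 0.504
```

Run:
```python
from h import *
np.set_printoptions(precision=4,suppress=True)
s=r.sense();p=viewer.capture("wrist");save(p,"w3.png",s=1.5);print(s["joints"],s["tcp_pos"])
for f in spotter.silhouettes("knob",p)[:1]:
    m=f["region"].astype(np.uint8);print(f["score"],f["uv"],cv2.boundingRect(m),ray(p,f["uv"],.13,s))
for X in((.648,-.067,.112),(.648,-.067,.152),(.549,-.0554,.097)): print(X,proj(p,X,s)*1.5)
```

```text
[ 10.9632  14.2148  -7.4034   0.2297 -67.3844  72.284 ] [ 0.5575 -0.056   0.2315]
0.78 [256.1, 73.4] (231, 42, 51, 60) [ 0.649  -0.0674  0.13  ]
(0.648, -0.067, 0.112) [383.8159 115.0218]
(0.648, -0.067, 0.152) [383.4813 108.2258]
(0.549, -0.0554, 0.097) [384.0441 277.8062]
```

View pics/w3.png

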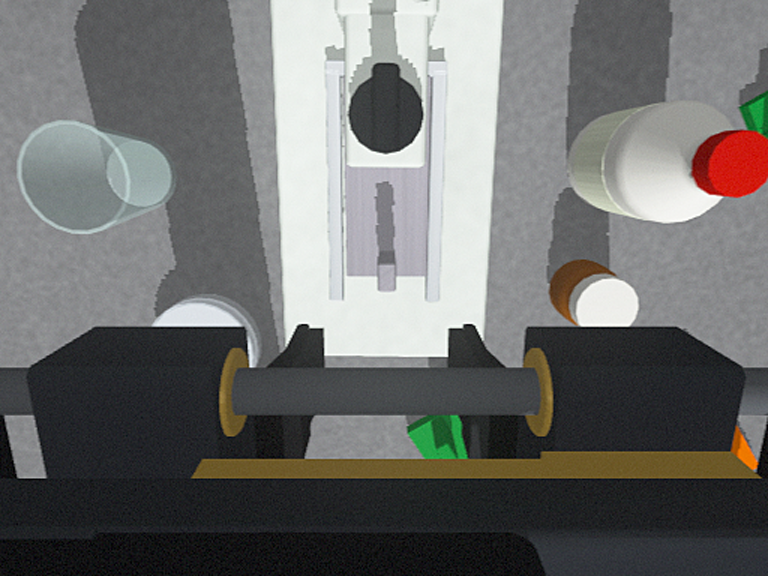

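>>> play_rows --commands '[{"fingers": 0, "tx": 0, "ty": 0, "tz": -0.04, "ax": 0, "ay": 0, "az": 0}, {"fingers": 0, "tx": 0, "ty": 0, "tz": -0.085, "ax": 0, "ay": 0, "az": 0}, {"fingers": 0, "tx": 0, "ty": 0, "tz": -0.128, "ax": 0, "ay": 0, "az": 0}, {"fingers": 0, "tx": 0, "ty": 0, "tz": -0.128, "ax": 0, "ay": 0, "az": 0}, {"fingers": 0, "tx": 0, "ty": 0, "tz": -0.128, "ax": 0, "ay": 0, "az": 0}]'

```text
time_s: 9.23
tcp_pos: [0.6476, -0.0671, 0.2185]
ee_rot: [[-0.006, -0.118, -0.993], [-0.0, -0.993, 0.118], [-1.0, 0.001, 0.006]]
wrist_force: [-0.1, -0.1, -0.2]
gripper_width: 0.5
```

Run:
```python
from h import *
s=r.sense();print(s["tcp_pos"],s["ee_rot"],s["joints"],s["moment"],s["gripper_width"])
```

```text
[ 0.64764755 -0.06712139  0.21850059] [[-5.83677582e-03 -1.18324749e-01 -9.92957797e-01]
 [-1.74082438e-04 -9.92974576e-01  1.18327771e-01]
 [-9.99982951e-01  8.63509189e-04  5.77517174e-03]] [ 8.27048280e+00  2.44010015e+01  5.80952251e+00 -4.02622662e-02
 -7.17409065e+01  7.49466685e+01] [-0.08380351  0.21142194 -0.02858741] 0.5003838863073591
```

>>> play_rows --commands '[{"fingers": 0, "tx": 0.03, "ty": 0, "tz": 0, "ax": 0, "ay": 0, "az": 0}, {"fingers": 0, "tx": 0.06, "ty": 0, "tz": 0, "ax": 0, "ay": 0, "az": 0}, {"fingers": 0, "tx": 0.09, "ty": 0, "tz": 0, "ax": 0, "ay": 0, "az": 0}, {"fingers": 0, "tx": 0.113, "ty": 0, "tz": 0, "ax": 0, "ay": 0, "az": 0}, {"fingers": 0, "tx": 0.113, "ty": 0, "tz": 0, "ax": 0, "ay": 0, "az": 0}]'

```text
time_s: 9.65
tcp_pos: [0.6432, -0.0668, 0.1325]
ee_rot: [[-0.011, -0.118, -0.993], [0.0, -0.993, 0.118], [-1.0, 0.001, 0.011]]
wrist_force: [-0.4, 0.6, 0.3]
gripper_width: 0.497
```

>>> play_rows --commands '[{"fingers": 1, "tx": 0, "ty": 0, "tz": 0, "ax": 0, "ay": 0, "az": 0}, {"fingers": 1, "tx": 0, "ty": 0, "tz": 0, "ax": 0, "ay": 0, "az": 0}, {"fingers": 1, "tx": 0, "ty": 0, "tz": 0, "ax": 0, "ay": 0, "az": 0}, {"fingers": 1, "tx": 0, "ty": 0, "tz": 0, "ax": 0, "ay": 0, "az": 0}, {"fingers": 1, "tx": 0, "ty": 0, "tz": 0, "ax": 0, "ay": 0, "az": 0}]'

```text
time_s: 10.07
tcp_pos: [0.6481, -0.0669, 0.1389]
ee_rot: [[0.002, -0.117, -0.993], [0.0, -0.993, 0.117], [-1.0, -0.0, -0.002]]
wrist_force: [-0.2, 0.1, -0.0]
gripper_width: 0.211
```

>>> play_rows --commands '[{"fingers": 1, "tx": 0, "ty": 0, "tz": 0, "ax": 0, "ay": 0, "az": 0}, {"fingers": 1, "tx": 0, "ty": 0, "tz": 0, "ax": 0, "ay": 0, "az": 0}, {"fingers": 1, "tx": 0, "ty": 0, "tz": 0, "ax": 0, "ay": 0, "az": 0}]'

```text
time_s: 10.32
tcp_pos: [0.6477, -0.067, 0.1378]
ee_rot: [[0.0, -0.117, -0.993], [0.0, -0.993, 0.117], [-1.0, -0.0, -0.0]]
wrist_force: [0.7, -0.6, 0.3]
gripper_width: 0.028
```

```bash
cat > st.py <<'E'
from h import *
M=[]
for i in range(6):
    s=r.sense(); M.append(s["moment"]); viewer.capture("wrist")
R=np.array(s["ee_rot"]);M=np.array(M)
print("t %.2f"%s["time_s"],"tcp",np.round(s["tcp_pos"],4),"yang %.2f"%np.degrees(np.arctan2(R[1,1],R[0,1])),"F",np.round(s["wrist_force"],1),"Mz mean %.3f sd %.3f"%(M[:,2].mean(),M[:,2].std()),"M",np.round(M.mean(0),3),"j6 %.1f"%s["joints"][5],"eff6 %.3f"%s["effort"][5],"w %.3f"%s["gripper_width"])
E
python3 st.py
```

```text
t 10.57 tcp [ 0.6477 -0.067   0.1376] yang -96.74 F [-0.  -0.5  0.3] Mz mean -0.012 sd 0.012 M [-0.081  0.111 -0.012] j6 75.0 eff6 0.000 w 0.004
```

Run:
```python
from h import *
p=viewer.capture("scene");q=viewer.capture("wrist")
a=cv2.resize(p["image"][150:290,190:310],None,fx=4,fy=4,interpolation=cv2.INTER_CUBIC)
b=cv2.resize(q["image"][40:320,150:350],(400,560))
im=np.zeros((560,880,3),np.uint8);im[:,:480]=a;im[:,480:]=b
cv2.imwrite("pics/s4.png",cv2.cvtColor(cv2.resize(im,(800,509)),cv2.COLOR_RGB2BGR))
s=r.sense();print([proj(p,X) for X in(s["tcp_pos"],(.6477,-.067,.104))])
```

```text
[array([234.99007203, 205.11940012]), array([235.08543778, 216.32766387])]
```

View pics/s4.png

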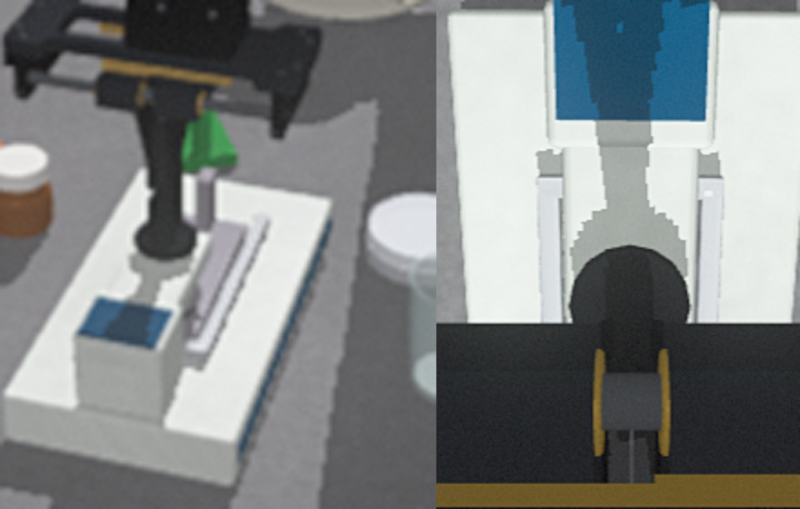

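The scene crop shows the fingers down around the knob at about (165,200), but the width reads as if shut on nothing. I'll check this closer before turning.

Run:
```python
from h import *
p=viewer.capture("scene");q=viewer.capture("wrist");s=r.sense()
a=cv2.resize(p["image"][170:225,215:260],None,fx=9,fy=9,interpolation=cv2.INTER_CUBIC)
b=cv2.resize(q["image"][160:310,215:305],None,fx=3.3,fy=3.3,interpolation=cv2.INTER_CUBIC)
b=cv2.convertScaleAbs(b,alpha=2.5);a=cv2.convertScaleAbs(a,alpha=2)
im=np.hstack([a,b]);print(a.shape,b.shape)
cv2.imwrite("pics/s5.png",cv2.cvtColor(im,cv2.COLOR_RGB2BGR))
y=np.radians(-6.6)
for d,z in((.022,.112),(0,.112),(.021,.152),(-.021,.152)):
    X=(.6485+d*np.cos(y),-.067+d*np.sin(y),z);u=proj(q,X,s);v=proj(p,X);print(d,z,"wrist crop",(u-[215,160])*3.3+[a.shape[1],0],"scene crop",(v-[215,170])*9)
print("tcp wrist",(proj(q,s["tcp_pos"],s)-[215,160])*3.3+[a.shape[1],0],"scene",(proj(p,s["tcp_pos"])-[215,170])*9)
```

```text
(495, 405, 3) (495, 297, 3)
0.022 0.112 wrist crop [535.16255409  55.90007339] scene crop [155.7472447  440.57436676]
0 0.112 wrist crop [535.70030868 164.81677505] scene crop [180.00915812 394.95764847]
0.021 0.152 wrist crop [533.51578181 120.46566492] scene crop [155.22035804 316.0098124 ]
-0.021 0.152 wrist crop [534.82880384 362.79313349] scene crop [201.75452178 232.60873239]
tcp wrist [535.17928793 217.06111722] scene [179.96355915 316.04738054]
```

View pics/s5.png

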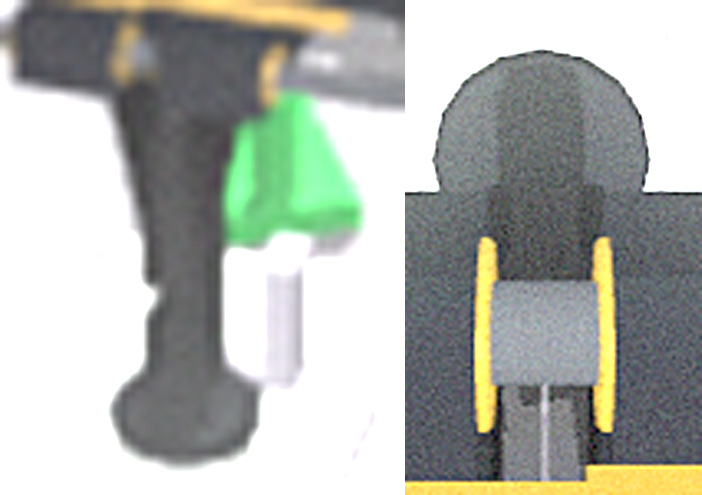

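Scene crop (left): a stem reaches down to the disc at (185,420). Wrist crop (right): the jaws look shut, with the yellow rings at 480 and 600. I'll compare with the earlier view of the open knob, with contrast raised.

```bash
python3 - <<'E'
import cv2,numpy as np
a=cv2.imread("pics/w3.png")[50:170,330:440];a=cv2.convertScaleAbs(cv2.resize(a,None,fx=4,fy=4,interpolation=cv2.INTER_CUBIC),alpha=3.5)
b=cv2.imread("pics/scene0.png")[185:245,210:265];b=cv2.convertScaleAbs(cv2.resize(b,(440,480),interpolation=cv2.INTER_CUBIC),alpha=1.8)
cv2.imwrite("pics/k.png",np.hstack([a,b[:, :360]]))
E
python3 st.py
```

```text
t 11.07 tcp [ 0.6477 -0.067   0.1377] yang -96.74 F [-0.3 -0.7  1. ] Mz mean 0.007 sd 0.030 M [-0.077  0.138  0.007] j6 75.0 eff6 -0.000 w 0.003
```

View pics/k.png

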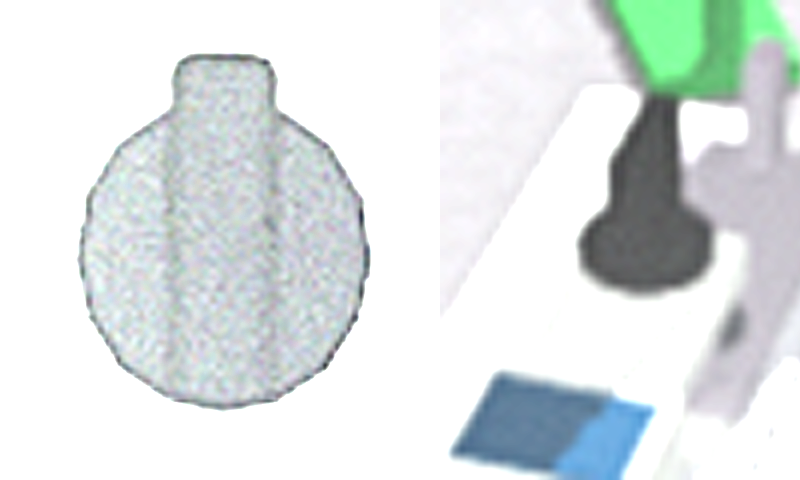

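Run:
```python
from h import *
p=viewer.capture("wrist");s=r.sense();M=np.linalg.inv(np.array(p["mount"]))
print(p["fx"],p["fy"],p["cx"],p["cy"])
def pt(x):
    q=M[:3,:3]@np.array(x)+M[:3,3];return np.round([p["fx"]*q[0]/q[2]+p["cx"],p["fy"]*q[1]/q[2]+p["cy"]],1)
for x in(.019,0,-.02,-.051):
    print(x,"open inner",pt([x,.0435,-.0095])*1.5,pt([x,-.0435,-.0095])*1.5,"outer",pt([x,.0585,-.0095])*1.5,"near edge",pt([x,.0435,.0095])*1.5)
    print("   shut crop s5",(pt([x,.008,-.0095])-[215,160])*3.3+[405,0],(pt([x,-.008,-.0095])-[215,160])*3.3+[405,0])
for o in("knob","knob_bar","carrier_tab"):
    for f in spotter.find_in(o,p)[:2]: print(o,f)
```

```text
330.25148964454905 330.25148964454905 256.9331260979784 186.4282191848857
0.019 open inner [486.6  300.15] [277.2 300.3] outer [522.75 300.15] near edge [484.35 342.9 ]
   shut crop s5 [578.25 132.66] [493.44 132.66]
0 open inner [496.65 315.15] [266.55 315.15] outer [536.25 315.  ] near edge [493.8 361.5]
   shut crop s5 [581.55 165.33] [488.49 165.33]
-0.02 open inner [509.4 334.2] [253.05 334.35] outer [553.65 334.2 ] near edge [505.95 385.35]
   shut crop s5 [586.17 207.57] [482.22 207.57]
-0.051 open inner [536.4  374.55] [224.4 374.7] outer [590.25 374.4 ] near edge [531.3  434.85]
   shut crop s5 [595.41 296.01] [469.35 296.34]
knob {'uv': [255.5, 198.5], 'score': 0.72}
knob_bar {'uv': [256.0, 200.7], 'score': 0.7}
carrier_tab {'uv': [467.9, 25.1], 'score': 0.87}
carrier_tab {'uv': [255.1, 290.5], 'score': 0.4}
```

Checked against the wrist calibration, the visible fingertips lie about 30 mm further back than the stated 19 mm ahead of the TCP. So the jaws probably shut just above the bar. I'll confirm with a slow, guarded touch on the bar's top (z 0.152).

>>> play_rows --commands '[{"fingers": 1, "tx": 0.003, "ty": 0, "tz": 0, "ax": 0, "ay": 0, "az": 0}, {"fingers": 1, "tx": 0.003, "ty": 0, "tz": 0, "ax": 0, "ay": 0, "az": 0}]'

```text
time_s: 11.48
tcp_pos: [0.6481, -0.067, 0.1369]
ee_rot: [[0.001, -0.117, -0.993], [-0.001, -0.993, 0.117], [-1.0, 0.0, -0.002]]
wrist_force: [-1.0, 1.0, 4.6]
gripper_width: 0.006
```

>>> play_rows --commands '[{"fingers": 1, "tx": 0.003, "ty": 0, "tz": 0, "ax": 0, "ay": 0, "az": 0}, {"fingers": 1, "tx": 0.003, "ty": 0, "tz": 0, "ax": 0, "ay": 0, "az": 0}]'

```text
time_s: 11.65
tcp_pos: [0.6484, -0.0671, 0.1368]
ee_rot: [[0.003, -0.116, -0.993], [-0.001, -0.993, 0.116], [-1.0, 0.001, -0.003]]
wrist_force: [-4.1, 1.5, 12.3]
gripper_width: 0.005
```

>>> play_rows --commands '[{"fingers": 1, "tx": 0.003, "ty": 0, "tz": 0, "ax": 0, "ay": 0, "az": 0}, {"fingers": 1, "tx": 0.003, "ty": 0, "tz": 0, "ax": 0, "ay": 0, "az": 0}]'

```text
time_s: 11.82
tcp_pos: [0.6486, -0.0672, 0.1367]
ee_rot: [[0.004, -0.116, -0.993], [-0.002, -0.993, 0.116], [-1.0, 0.001, -0.004]]
wrist_force: [-6.4, 1.8, 18.4]
gripper_width: 0.007
```

Confirmed: the fingertips touch the bar's top (z 0.152) with the TCP reading 0.137, so the real tips are about 15 mm behind the reported TCP. I'll lift, open and go down to TCP 0.104, which puts the tips at about 0.119.

>>> play_rows --commands '[{"fingers": 1, "tx": -0.02, "ty": 0, "tz": 0, "ax": 0, "ay": 0, "az": 0}, {"fingers": 0, "tx": -0.04, "ty": 0, "tz": 0, "ax": 0, "ay": 0, "az": 0}, {"fingers": 0, "tx": -0.04, "ty": 0, "tz": 0, "ax": 0, "ay": 0, "az": 0}, {"fingers": 0, "tx": -0.04, "ty": 0, "tz": 0, "ax": 0, "ay": 0, "az": 0}, {"fingers": 0, "tx": -0.04, "ty": 0, "tz": 0, "ax": 0, "ay": 0, "az": 0}]'

```text
time_s: 12.23
tcp_pos: [0.647, -0.0669, 0.1598]
ee_rot: [[-0.002, -0.118, -0.993], [0.0, -0.993, 0.118], [-1.0, -0.0, 0.002]]
wrist_force: [0.0, -0.0, -1.0]
gripper_width: 0.225
```

>>> play_rows --commands '[{"fingers": 0, "tx": 0, "ty": 0, "tz": 0, "ax": 0, "ay": 0, "az": 0}, {"fingers": 0, "tx": 0, "ty": 0, "tz": 0, "ax": 0, "ay": 0, "az": 0}, {"fingers": 0, "tx": 0, "ty": 0, "tz": 0, "ax": 0, "ay": 0, "az": 0}, {"fingers": 0, "tx": 0, "ty": 0, "tz": 0, "ax": 0, "ay": 0, "az": 0}, {"fingers": 0, "tx": 0, "ty": 0, "tz": 0, "ax": 0, "ay": 0, "az": 0}]'

```text
time_s: 12.65
tcp_pos: [0.6476, -0.067, 0.1606]
ee_rot: [[-0.001, -0.117, -0.993], [-0.0, -0.993, 0.117], [-1.0, 0.0, 0.001]]
wrist_force: [0.3, 0.4, 0.6]
gripper_width: 0.488
```

```bash
python3 - <<'E'
from h import *
np.set_printoptions(precision=4,suppress=True)
s=r.sense();p=viewer.capture("wrist");save(p,"w6.png",s=1.5)
print(s["tcp_pos"],s["gripper_width"],s["wrist_force"])
E
python3 st.py
```

```text
[ 0.6476 -0.067   0.1606] 0.48758613117415484 [0.3481 0.4074 0.5683]
t 12.95 tcp [ 0.6477 -0.067   0.1609] yang -96.74 F [ 0.3 -0.1  1. ] Mz mean 0.012 sd 0.028 M [-0.084  0.136  0.012] j6 75.0 eff6 0.000 w 0.499
```

>>> play_rows --commands '[{"fingers": 0, "tx": 0.02, "ty": 0, "tz": -0.001, "ax": 0, "ay": 0, "az": 0}, {"fingers": 0, "tx": 0.04, "ty": 0, "tz": -0.001, "ax": 0, "ay": 0, "az": 0}, {"fingers": 0, "tx": 0.055, "ty": 0, "tz": -0.001, "ax": 0, "ay": 0, "az": 0}, {"fingers": 0, "tx": 0.067, "ty": 0, "tz": -0.001, "ax": 0, "ay": 0, "az": 0}, {"fingers": 0, "tx": 0.075, "ty": 0, "tz": -0.001, "ax": 0, "ay": 0, "az": 0}]'

```text
time_s: 13.42
tcp_pos: [0.648, -0.0671, 0.1034]
ee_rot: [[-0.002, -0.117, -0.993], [-0.0, -0.993, 0.117], [-1.0, 0.0, 0.002]]
wrist_force: [0.0, -0.8, 0.1]
gripper_width: 0.501
```

>>> play_rows --commands '[{"fingers": 1, "tx": 0, "ty": 0, "tz": 0, "ax": 0, "ay": 0, "az": 0}, {"fingers": 1, "tx": 0, "ty": 0, "tz": 0, "ax": 0, "ay": 0, "az": 0}, {"fingers": 1, "tx": 0, "ty": 0, "tz": 0, "ax": 0, "ay": 0, "az": 0}, {"fingers": 1, "tx": 0, "ty": 0, "tz": 0, "ax": 0, "ay": 0, "az": 0}, {"fingers": 1, "tx": 0, "ty": 0, "tz": 0, "ax": 0, "ay": 0, "az": 0}]'

```text
time_s: 13.83
tcp_pos: [0.6489, -0.067, 0.1055]
ee_rot: [[0.001, -0.117, -0.993], [0.0, -0.993, 0.117], [-1.0, -0.0, -0.001]]
wrist_force: [0.4, 0.7, 0.8]
gripper_width: 0.205
```

>>> play_rows --commands '[{"fingers": 1, "tx": 0, "ty": 0, "tz": 0, "ax": 0, "ay": 0, "az": 0}, {"fingers": 1, "tx": 0, "ty": 0, "tz": 0, "ax": 0, "ay": 0, "az": 0}, {"fingers": 1, "tx": 0, "ty": 0, "tz": 0, "ax": 0, "ay": 0, "az": 0}]'

```text
time_s: 14.08
tcp_pos: [0.6489, -0.0665, 0.1054]
ee_rot: [[0.001, -0.117, -0.993], [0.001, -0.993, 0.117], [-1.0, -0.001, -0.001]]
wrist_force: [-0.8, 2.9, 2.0]
gripper_width: 0.158
```

```bash
python3 st.py
```

```text
t 14.33 tcp [ 0.6489 -0.0666  0.1053] yang -96.73 F [-0.8  4.2  3.9] Mz mean -0.039 sd 0.032 M [ 0.954  0.356 -0.039] j6 75.0 eff6 0.023 w 0.159
```

>>> play_rows --commands '[{"fingers": 1, "tx": 0, "ty": 0, "tz": 0, "ax": 0.025, "ay": 0, "az": 0}, {"fingers": 1, "tx": 0, "ty": 0, "tz": 0, "ax": 0.05, "ay": 0, "az": 0}, {"fingers": 1, "tx": 0, "ty": 0, "tz": 0, "ax": 0.075, "ay": 0, "az": 0}, {"fingers": 1, "tx": 0, "ty": 0, "tz": 0, "ax": 0.1, "ay": 0, "az": 0}, {"fingers": 1, "tx": 0, "ty": 0, "tz": 0, "ax": 0.1, "ay": 0, "az": 0}]'

```text
time_s: 14.8
tcp_pos: [0.6488, -0.0667, 0.1053]
ee_rot: [[0.001, -0.42, -0.907], [0.0, -0.907, 0.42], [-1.0, -0.001, -0.001]]
wrist_force: [-1.5, 4.5, 4.8]
gripper_width: 0.16
```

```bash
python3 st.py
```

```text
t 15.05 tcp [ 0.6488 -0.0667  0.1053] yang -114.71 F [-0.9  2.8  5.7] Mz mean 0.018 sd 0.041 M [1.208 0.44  0.018] j6 57.0 eff6 -0.013 w 0.155
```

>>> play_rows --commands '[{"fingers": 1, "tx": 0, "ty": 0, "tz": 0, "ax": 0.025, "ay": 0, "az": 0}, {"fingers": 1, "tx": 0, "ty": 0, "tz": 0, "ax": 0.05, "ay": 0, "az": 0}, {"fingers": 1, "tx": 0, "ty": 0, "tz": 0, "ax": 0.075, "ay": 0, "az": 0}, {"fingers": 1, "tx": 0, "ty": 0, "tz": 0, "ax": 0.1, "ay": 0, "az": 0}, {"fingers": 1, "tx": 0, "ty": 0, "tz": 0, "ax": 0.1, "ay": 0, "az": 0}]'

```text
time_s: 15.52
tcp_pos: [0.6487, -0.0668, 0.1053]
ee_rot: [[0.001, -0.68, -0.733], [0.0, -0.733, 0.68], [-1.0, -0.001, -0.001]]
wrist_force: [-2.5, 3.4, 5.3]
gripper_width: 0.162
```

```bash
python3 st.py
```

```text
t 15.77 tcp [ 0.6487 -0.0668  0.1054] yang -132.72 F [-1.1  4.5  6.5] Mz mean 0.010 sd 0.035 M [1.15  0.499 0.01 ] j6 39.0 eff6 -0.014 w 0.158
```

```bash
sed -i 's/range(6)/range(5)/; s/M.append(s\["moment"\])/M.append([*s["moment"],s["effort"][5]])/; s/"eff6 %.3f"%s\["effort"\]\[5\]/"eff6 %.4f sd %.4f"%(M[:,3].mean(),M[:,3].std())/' st.py; python3 st.py
```

```text
t 16.02 tcp [ 0.6487 -0.0668  0.1053] yang -132.72 F [-0.7  3.8  5.8] Mz mean 0.038 sd 0.026 M [ 1.143  0.496  0.038 -0.014] j6 39.0 eff6 -0.0139 sd 0.0000 w 0.157
```

>>> play_rows --commands '[{"fingers": 1, "tx": 0, "ty": 0, "tz": 0, "ax": 0.025, "ay": 0, "az": 0}, {"fingers": 1, "tx": 0, "ty": 0, "tz": 0, "ax": 0.05, "ay": 0, "az": 0}, {"fingers": 1, "tx": 0, "ty": 0, "tz": 0, "ax": 0.05, "ay": 0, "az": 0}]'

```text
time_s: 16.32
tcp_pos: [0.6487, -0.0668, 0.1054]
ee_rot: [[0.001, -0.787, -0.618], [0.0, -0.618, 0.787], [-1.0, -0.001, -0.0]]
wrist_force: [-1.4, 4.4, 5.4]
gripper_width: 0.159
```

```bash
python3 st.py
```

```text
t 16.52 tcp [ 0.6487 -0.0669  0.1054] yang -141.72 F [-1.4  3.6  5.5] Mz mean 0.020 sd 0.011 M [ 1.138  0.515  0.02  -0.124] j6 30.0 eff6 -0.1241 sd 0.1575 w 0.157
```

>>> play_rows --commands '[{"fingers": 1, "tx": 0, "ty": 0, "tz": 0, "ax": 0.02, "ay": 0, "az": 0}, {"fingers": 1, "tx": 0, "ty": 0, "tz": 0, "ax": 0.04, "ay": 0, "az": 0}, {"fingers": 1, "tx": 0, "ty": 0, "tz": 0, "ax": 0.04, "ay": 0, "az": 0}]'

```text
time_s: 16.82
tcp_pos: [0.6486, -0.0669, 0.1053]
ee_rot: [[0.001, -0.857, -0.515], [0.0, -0.515, 0.857], [-1.0, -0.001, -0.0]]
wrist_force: [-1.2, 4.5, 4.7]
gripper_width: 0.159
```

```bash
python3 st.py
```

```text
t 17.02 tcp [ 0.6486 -0.0669  0.1053] yang -148.92 F [-1.3  3.8  5.7] Mz mean 0.035 sd 0.047 M [ 1.13   0.538  0.035 -0.111] j6 22.8 eff6 -0.1106 sd 0.1260 w 0.159
```

>>> play_rows --commands '[{"fingers": 1, "tx": 0, "ty": 0, "tz": 0, "ax": 0.02, "ay": 0, "az": 0}, {"fingers": 1, "tx": 0, "ty": 0, "tz": 0, "ax": 0.04, "ay": 0, "az": 0}, {"fingers": 1, "tx": 0, "ty": 0, "tz": 0, "ax": 0.04, "ay": 0, "az": 0}]'

```text
time_s: 17.32
tcp_pos: [0.6486, -0.0669, 0.1053]
ee_rot: [[0.001, -0.915, -0.403], [-0.0, -0.403, 0.915], [-1.0, -0.0, -0.0]]
wrist_force: [-0.8, 3.5, 5.7]
gripper_width: 0.162
```

```bash
python3 st.py
```

```text
t 17.52 tcp [ 0.6486 -0.0669  0.1053] yang -156.12 F [-1.9  2.8  5.7] Mz mean 0.020 sd 0.025 M [ 1.109  0.576  0.02  -0.111] j6 15.6 eff6 -0.1109 sd 0.1261 w 0.158
```

```bash
sed -i 's/"eff6 %.4f sd %.4f"%(M\[:,3\].mean(),M\[:,3\].std())/"eff6 last %.4f"%M[-1,3]/' st.py; python3 st.py
```

```text
t 17.77 tcp [ 0.6486 -0.0669  0.1053] yang -156.12 F [-1.3  3.7  6.1] Mz mean 0.024 sd 0.006 M [ 1.133  0.547  0.024 -0.023] j6 15.6 eff6 last -0.0232 w 0.160
```

>>> play_rows --commands '[{"fingers": 1, "tx": 0, "ty": 0, "tz": 0, "ax": 0.02, "ay": 0, "az": 0}, {"fingers": 1, "tx": 0, "ty": 0, "tz": 0, "ax": 0.04, "ay": 0, "az": 0}, {"fingers": 1, "tx": 0, "ty": 0, "tz": 0, "ax": 0.04, "ay": 0, "az": 0}]'

```text
time_s: 18.07
tcp_pos: [0.6485, -0.0669, 0.1053]
ee_rot: [[0.0, -0.959, -0.285], [-0.0, -0.285, 0.959], [-1.0, -0.0, -0.0]]
wrist_force: [-1.2, 4.0, 5.1]
gripper_width: 0.159
```

```bash
python3 st.py
```

```text
t 18.27 tcp [ 0.6485 -0.0669  0.1054] yang -163.32 F [-1.7  4.6  6.5] Mz mean 0.016 sd 0.037 M [ 1.147  0.593  0.016 -0.111] j6 8.4 eff6 last -0.0238 w 0.157
```

>>> play_rows --commands '[{"fingers": 1, "tx": 0, "ty": 0, "tz": 0, "ax": 0.02, "ay": 0, "az": 0}, {"fingers": 1, "tx": 0, "ty": 0, "tz": 0, "ax": 0.04, "ay": 0, "az": 0}, {"fingers": 1, "tx": 0, "ty": 0, "tz": 0, "ax": 0.04, "ay": 0, "az": 0}]'

```text
time_s: 18.57
tcp_pos: [0.6485, -0.0669, 0.1053]
ee_rot: [[0.0, -0.987, -0.163], [-0.0, -0.163, 0.987], [-1.0, -0.0, -0.0]]
wrist_force: [-1.6, 3.7, 6.3]
gripper_width: 0.16
```

```bash
python3 st.py
```

```text
t 18.77 tcp [ 0.6485 -0.0669  0.1053] yang -170.52 F [-1.2  3.3  5.3] Mz mean 0.035 sd 0.028 M [ 1.157  0.633  0.035 -0.111] j6 1.2 eff6 last -0.0240 w 0.160
```

>>> play_rows --commands '[{"fingers": 1, "tx": 0, "ty": 0, "tz": 0, "ax": 0.02, "ay": 0, "az": 0}, {"fingers": 1, "tx": 0, "ty": 0, "tz": 0, "ax": 0.04, "ay": 0, "az": 0}, {"fingers": 1, "tx": 0, "ty": 0, "tz": 0, "ax": 0.04, "ay": 0, "az": 0}]'

```text
time_s: 19.07
tcp_pos: [0.6484, -0.0669, 0.1053]
ee_rot: [[0.0, -0.999, -0.038], [-0.0, -0.038, 0.999], [-1.0, -0.0, -0.0]]
wrist_force: [-1.0, 4.0, 5.7]
gripper_width: 0.16
```

```bash
python3 st.py
```

```text
t 19.27 tcp [ 0.6484 -0.0669  0.1054] yang -177.72 F [-1.4  4.6  6.1] Mz mean 0.023 sd 0.028 M [ 1.164  0.647  0.023 -0.112] j6 -6.0 eff6 last -0.0243 w 0.160
```

>>> play_rows --commands '[{"fingers": 1, "tx": 0, "ty": 0, "tz": 0, "ax": 0.02, "ay": 0, "az": 0}, {"fingers": 1, "tx": 0, "ty": 0, "tz": 0, "ax": 0.04, "ay": 0, "az": 0}, {"fingers": 1, "tx": 0, "ty": 0, "tz": 0, "ax": 0.04, "ay": 0, "az": 0}]'

```text
time_s: 19.57
tcp_pos: [0.6484, -0.0669, 0.1054]
ee_rot: [[0.0, -0.996, 0.088], [-0.0, 0.088, 0.996], [-1.0, -0.0, -0.0]]
wrist_force: [-1.8, 4.3, 5.2]
gripper_width: 0.159
```

```bash
python3 st.py
```

```text
t 19.77 tcp [ 0.6484 -0.0669  0.1054] yang 175.10 F [-1.1  3.6  6.3] Mz mean 0.059 sd 0.032 M [ 1.181  0.668  0.059 -0.166] j6 -13.2 eff6 last -0.0777 w 0.160
```

>>> play_rows --commands '[{"fingers": 1, "tx": 0, "ty": 0, "tz": 0, "ax": 0.02, "ay": 0, "az": 0}, {"fingers": 1, "tx": 0, "ty": 0, "tz": 0, "ax": 0.04, "ay": 0, "az": 0}, {"fingers": 1, "tx": 0, "ty": 0, "tz": 0, "ax": 0.04, "ay": 0, "az": 0}]'

```text
time_s: 20.07
tcp_pos: [0.6483, -0.0669, 0.1054]
ee_rot: [[-0.0, -0.977, 0.211], [-0.0, 0.211, 0.977], [-1.0, 0.0, -0.0]]
wrist_force: [-2.1, 4.2, 5.8]
gripper_width: 0.158
```

```bash
python3 st.py
```

```text
t 20.27 tcp [ 0.6483 -0.0669  0.1054] yang 167.92 F [-1.4  4.2  6.5] Mz mean 0.211 sd 0.043 M [ 1.199  0.711  0.211 -0.291] j6 -20.4 eff6 last -0.2035 w 0.153
```

>>> play_rows --commands '[{"fingers": 1, "tx": 0, "ty": 0, "tz": 0, "ax": 0.02, "ay": 0, "az": 0}, {"fingers": 1, "tx": 0, "ty": 0, "tz": 0, "ax": 0.04, "ay": 0, "az": 0}, {"fingers": 1, "tx": 0, "ty": 0, "tz": 0, "ax": 0.04, "ay": 0, "az": 0}]'

```text
time_s: 20.57
tcp_pos: [0.6483, -0.0669, 0.1054]
ee_rot: [[-0.0, -0.943, 0.332], [-0.0, 0.332, 0.943], [-1.0, 0.0, -0.0]]
wrist_force: [-1.9, 4.6, 5.1]
gripper_width: 0.155
```

```bash
python3 st.py
```

```text
t 20.77 tcp [ 0.6483 -0.0669  0.1054] yang 160.73 F [-1.4  3.2  6.3] Mz mean 0.236 sd 0.032 M [ 1.26   0.741  0.236 -0.308] j6 -27.6 eff6 last -0.2195 w 0.158
```

Torque stays flat up to 81°, then rises sharply. From the readings (about 0.10 N m at 88.2° of wrist turn, 0.23 at 95.4°) the bite is at a knob angle of about 84°. The target is a knob angle of about 129–130°, so with 5° of bar twist the wrist goes to about 134.5°.

>>> play_rows --commands '[{"fingers": 1, "tx": 0, "ty": 0, "tz": 0, "ax": 0.025, "ay": 0, "az": 0}, {"fingers": 1, "tx": 0, "ty": 0, "tz": 0, "ax": 0.05, "ay": 0, "az": 0}, {"fingers": 1, "tx": 0, "ty": 0, "tz": 0, "ax": 0.075, "ay": 0, "az": 0}, {"fingers": 1, "tx": 0, "ty": 0, "tz": 0, "ax": 0.1, "ay": 0, "az": 0}, {"fingers": 1, "tx": 0, "ty": 0, "tz": 0, "ax": 0.1, "ay": 0, "az": 0}]'

```text
time_s: 21.23
tcp_pos: [0.6482, -0.0668, 0.1054]
ee_rot: [[-0.0, -0.794, 0.607], [-0.0, 0.607, 0.794], [-1.0, 0.0, -0.0]]
wrist_force: [-1.7, 4.5, 7.4]
gripper_width: 0.158
```

```bash
python3 st.py
```

```text
t 21.43 tcp [ 0.6482 -0.0668  0.1054] yang 142.74 F [-2.2  4.5  7. ] Mz mean 0.241 sd 0.025 M [ 1.334  0.781  0.241 -0.366] j6 -45.6 eff6 last -0.2537 w 0.155
```

>>> play_rows --commands '[{"fingers": 1, "tx": 0, "ty": 0, "tz": 0, "ax": 0.02, "ay": 0, "az": 0}, {"fingers": 1, "tx": 0, "ty": 0, "tz": 0, "ax": 0.04, "ay": 0, "az": 0}, {"fingers": 1, "tx": 0, "ty": 0, "tz": 0, "ax": 0.04, "ay": 0, "az": 0}]'

```text
time_s: 21.73
tcp_pos: [0.6481, -0.0668, 0.1054]
ee_rot: [[-0.001, -0.712, 0.702], [-0.0, 0.702, 0.712], [-1.0, 0.0, -0.0]]
wrist_force: [-1.6, 4.0, 6.9]
gripper_width: 0.157
```

```bash
python3 st.py
```

```text
t 21.93 tcp [ 0.6481 -0.0668  0.1054] yang 135.55 F [-3.3  4.1  7. ] Mz mean 0.294 sd 0.030 M [ 1.349  0.812  0.294 -0.385] j6 -52.8 eff6 last -0.2943 w 0.160
```

>>> play_rows --commands '[{"fingers": 1, "tx": 0, "ty": 0, "tz": 0, "ax": 0.018, "ay": 0, "az": 0}, {"fingers": 1, "tx": 0, "ty": 0, "tz": 0, "ax": 0.036, "ay": 0, "az": 0}, {"fingers": 1, "tx": 0, "ty": 0, "tz": 0, "ax": 0.036, "ay": 0, "az": 0}]'

```text
time_s: 22.23
tcp_pos: [0.6481, -0.0667, 0.1054]
ee_rot: [[-0.001, -0.629, 0.777], [-0.0, 0.777, 0.629], [-1.0, 0.0, -0.0]]
wrist_force: [-2.6, 4.9, 6.2]
gripper_width: 0.158
```

```bash
python3 st.py
```

```text
t 22.43 tcp [ 0.6481 -0.0668  0.1054] yang 129.08 F [-2.5  4.9  7.4] Mz mean 0.329 sd 0.045 M [ 1.408  0.853  0.329 -0.407] j6 -59.2 eff6 last -0.3251 w 0.161
```

>>> play_rows --commands '[{"fingers": 0, "tx": 0, "ty": 0, "tz": 0, "ax": 0, "ay": 0, "az": 0}, {"fingers": 0, "tx": 0, "ty": 0, "tz": 0, "ax": 0, "ay": 0, "az": 0}, {"fingers": 0, "tx": 0, "ty": 0, "tz": 0, "ax": 0, "ay": 0, "az": 0}, {"fingers": 0, "tx": 0, "ty": 0, "tz": 0, "ax": 0, "ay": 0, "az": 0}, {"fingers": 0, "tx": 0, "ty": 0, "tz": 0, "ax": 0, "ay": 0, "az": 0}]'

```text
time_s: 22.9
tcp_pos: [0.6482, -0.0675, 0.1041]
ee_rot: [[-0.001, -0.629, 0.778], [-0.0, 0.778, 0.629], [-1.0, 0.0, -0.001]]
wrist_force: [-0.1, -0.7, 0.1]
gripper_width: 0.447
```

```bash
python3 st.py
```

```text
t 23.10 tcp [ 0.6484 -0.0672  0.1045] yang 128.97 F [-0.   0.4 -0.8] Mz mean -0.014 sd 0.030 M [ 0.008  0.012 -0.014 -0.   ] j6 -59.3 eff6 last -0.0001 w 0.496
```

>>> play_rows --commands '[{"fingers": 0, "tx": -0.03, "ty": 0, "tz": 0, "ax": 0, "ay": 0, "az": 0}, {"fingers": 0, "tx": -0.07, "ty": 0, "tz": 0, "ax": 0, "ay": 0, "az": 0}, {"fingers": 0, "tx": -0.12, "ty": 0, "tz": 0, "ax": 0, "ay": 0, "az": 0}, {"fingers": 0, "tx": -0.17, "ty": 0, "tz": 0, "ax": 0, "ay": 0, "az": 0}, {"fingers": 0, "tx": -0.2, "ty": 0, "tz": 0, "ax": 0, "ay": 0, "az": 0}]'

```text
time_s: 23.57
tcp_pos: [0.6498, -0.0674, 0.2598]
ee_rot: [[0.007, -0.629, 0.777], [-0.001, 0.777, 0.629], [-1.0, -0.005, 0.005]]
wrist_force: [0.9, -0.3, 2.0]
gripper_width: 0.498
```

>>> play_rows --commands '[{"fingers": 0, "tx": 0, "ty": 0.08, "tz": -0.12, "ax": 0, "ay": 0, "az": 0}, {"fingers": 0, "tx": 0, "ty": 0.12, "tz": -0.16, "ax": 0, "ay": 0, "az": 0}, {"fingers": 0, "tx": 0, "ty": 0.14, "tz": -0.19, "ax": 0, "ay": 0, "az": 0}, {"fingers": 0, "tx": 0, "ty": 0.14, "tz": -0.19, "ax": 0, "ay": 0, "az": 0}, {"fingers": 0, "tx": 0, "ty": 0.14, "tz": -0.19, "ax": 0, "ay": 0, "az": 0}]'

```text
time_s: 23.98
tcp_pos: [0.4658, -0.0755, 0.255]
ee_rot: [[-0.002, -0.629, 0.778], [0.001, 0.778, 0.629], [-1.0, 0.002, -0.001]]
wrist_force: [-0.0, -0.0, -0.4]
gripper_width: 0.498
```

```bash
python3 st.py
python3 - <<'E'
from h import *
np.set_printoptions(precision=4,suppress=True)
s=r.sense();w=viewer.capture("wrist");t=viewer.capture("top");c=viewer.capture("scene")
for o,z in(("beaker",.05),("reagent",.08),("jar",.03),("dishes",.015)):
    for n,p in(("scene",c),("top",t)):
        for f in spotter.find_in(o,p)[:1]: print(n,o,round(f["score"],2),np.round(f["uv"]))
im=np.zeros((576,800,3),np.uint8)
im[:400,:400]=cv2.resize(t["image"][110:250,180:320],(400,400));im[:400,400:]=cv2.resize(c["image"][150:290,190:330],(400,400))
cv2.imwrite("pics/f1.png",cv2.cvtColor(im[:400],cv2.COLOR_RGB2BGR));save(w,"f2.png",s=1.5)
E
```

```text
t 24.18 tcp [ 0.4725 -0.075   0.2554] yang 128.99 F [ 0.5 -0.4 -0.5] Mz mean 0.001 sd 0.016 M [ 0.045  0.008  0.001 -0.013] j6 -61.5 eff6 last -0.0023 w 0.496
scene beaker 0.84 [314. 236.]
top beaker 0.59 [196. 167.]
scene reagent 0.84 [176. 211.]
top reagent 0.75 [324. 178.]
scene jar 0.86 [194. 203.]
top jar 0.61 [313. 214.]
scene dishes 0.73 [303. 213.]
top dishes 0.45 [262. 155.]
```

View pics/f1.png

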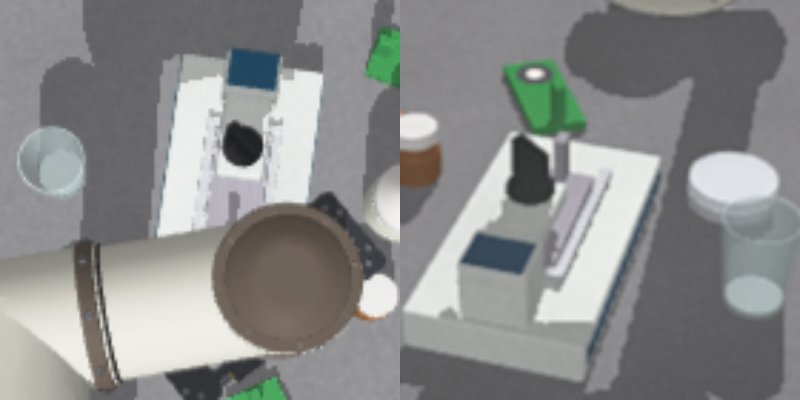

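View pics/f2.png

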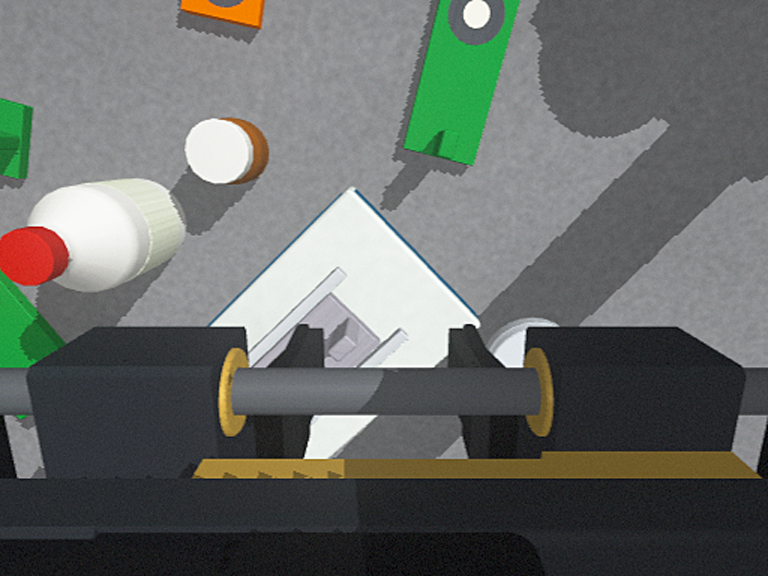

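Run:
```python
from h import *
s=r.sense();p=viewer.capture("wrist");y=np.radians(-6.6);R=np.array([[np.cos(y),-np.sin(y)],[np.sin(y),np.cos(y)]])
for n,u,v,z in(("bed corner",351,188,.04),("bed corner2",478,326,.04),("slabR",330,292,.052),("slabL",380,342,.052),("railR",337,270,.05),("railL",402,332,.05)):
    print(n,R.T@(ray(p,(u/1.5,v/1.5),z,s)[:2]-np.array([.6485,-.067])))
```

```text
bed corner [-0.18274473 -0.07729156]
bed corner2 [-0.17741797  0.07756736]
slabR [-0.11353555 -0.03160175]
slabL [-0.11204666  0.02682908]
railR [-0.13004155 -0.04008138]
railL [-0.13053471  0.03378087]
```

Final views: the beaker, bottle, jar and dishes are all where they were. The knob bar is turned and the gripper is clear. The edge estimate puts the carrier within about 2 mm of home, so I'll check the stop itself in the earlier w6 view, taken after the push.

```bash
python3 - <<'E'
import cv2,numpy as np
a=cv2.imread("pics/w6.png")[:330,250:520]
a=cv2.convertScaleAbs(a,alpha=.85)
cv2.imwrite("pics/e.png",cv2.resize(a[:, :],None,fx=1.8,fy=1.8,interpolation=cv2.INTER_CUBIC))
E
python3 - <<'E'
import sys;sys.path.insert(0,".")
from h import *
p=viewer.capture("wrist");y=np.radians(-6.6);R=np.array([[np.cos(y),-np.sin(y)],[np.sin(y),np.cos(y)]])
st={"tcp_pos":[.6476,-.067,.1606],"ee_rot":[[-.001,-.117,-.993],[0,-.993,.117],[-1,0,.001]]}
for q in((.03,.0315,.05),(.03,-.0315,.05),(.03,.03,.052),(.03,-.03,.052),(0,.03,.052),(.03,.0315,.04)): print(q,(proj(p,[*(R@q[:2]+[.6485,-.067]),q[2]],st)*1.5-[250,0])*1.8)
E
```

```text
(0.03, 0.0315, 0.05) [150.96487413 393.1509817 ]
(0.03, -0.0315, 0.05) [345.48226725 392.67938675]
(0.03, 0.03, 0.052) [154.9971304  393.99242979]
(0.03, -0.03, 0.052) [341.50029669 393.54047328]
(0, 0.03, 0.052) [157.54296555 484.61281069]
(0.03, 0.0315, 0.04) [153.98839393 389.05294861]
```

View pics/e.png

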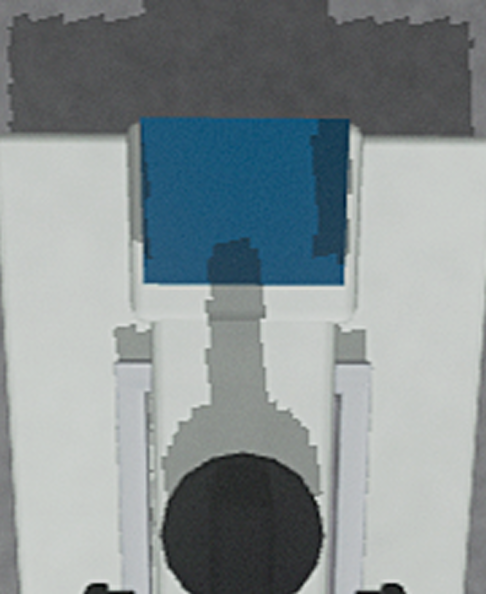

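```bash
python3 -c "
from station import job
print(job.finish_job())"
```

```text
the job is handed in; nothing more can be done
None
```

The carrier is against the stop and clamped, with the knob about 45° past the bite, and the job is handed in. It took about 24 s of robot time.

**Carrier:** I gripped the tab and slid the carrier about 35 mm. It then stood still while the side force rose to about 8 N, so I took that as the stop. It was about 100 mm from the knob's axis at that point, as it should be.

**Knob:** Torque ran free up to about 81° of turn, then rose sharply, which puts the bite at a knob angle of about 84°. I turned to about 134° at the wrist, where the torque was about 0.35 N m. Allowing for the bar's twist, that leaves the knob at about 129°. I then let go and backed clear.

**Checks that failed or disagreed:**
- **Fingertips:** They sit about 34 mm further back than stated. My first close on the knob shut in the air just above the bar. I then touched the bar's top with up to 18 N to measure the offset, and regripped lower. The tab had been held only near its top edge.
- **Carrier position in the images:** The final picture put the carrier's near end 2–3 mm short of home, which is about the error of my pixel readings. The stop itself could not be seen clearly enough to settle it, so "fully home" rests on the stop felt during the push.
- **Surroundings:** The beaker, bottle and jar are within a few pixels of where they were in both fixed views. The dishes matched in the scene view only; the network's top-view report for them was a low-scored false hit on the press.

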